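# Hold the round coaster up to the product camera

## Task

Take the round wooden coaster out of the display rail, lift it clear and hold it up in front of the small camera on the tripod, wherever that camera happens to look: flat face square to the lens, the coaster's middle on the lens's line of sight, about 20 cm in front of the lens. Finish there, still holding it steady in the gripper with nothing else supporting it, so that the picture can be taken; do not put it down or let go. Leave the other coasters, the camera and the other things on the table as they are.

Things in the scene. Friction and masses are not known exactly. Their poses are not given: they have to be found in the camera images.
- round_coaster_center (a point): Centre of the round coaster, the only round one in the rail: a flat plain wooden disc 96 mm in diameter, 10 mm thick, about 50 g, standing on edge in a pocket: centre 55 mm and top edge 103 mm above the table at the start. The x axis is the disc's axis (square to its flat faces, level at the start); z points up at the start. The two faces are alike.
- square_coaster_center (a point): Centre of the square coaster (80 x 80 x 10 mm, the same wood), standing in another pocket of the rail; its top is 87 mm above the table. Leave it.
- hex_coaster_center (a point): Centre of the six-sided coaster (96 mm wide across corners, 83 mm tall, 10 mm thick, the same wood), standing in another pocket of the rail; its top is 90 mm above the table. Leave it.
- rail_mid (a point): Middle of the top face of the display rail, a fixed dark metal bar 342 mm long (its y), 62 mm wide (x), 25 mm high. Three pockets in its top, in the middle and 106 mm to either side (82 mm long, 12.5 wide, 18 deep), each hold one coaster, faces towards the rail's +x and -x; which is where varies.
- lens (a point): Centre of the front glass of the black camera (112 x 42 x 75 mm, lens 60 mm wide, 40 long) on a fixed table tripod at the far side, about 0.3 m up; stiff head. It looks along its own -x, roughly towards the robot, turned sideways and 5 to 26 degrees downwards, different each time; y level, z up through the camera. The coaster's centre belongs 0.20 m along -x from here.
- glass: Empty drinking glass, 80 mm in diameter, 85 mm tall, upright on the magazine's flat wooden coaster; origin at the centre of its underside. Leave it.
- spectacles: Folded dark spectacles, 50 x 132 x 12 mm, lying on the magazine; origin at the centre of the underside. Leave them.
- candle: Amber candle jar, 64 mm in diameter, 70 mm tall, upright on the table; origin at the centre of its underside. Leave it.
- vase: White bud vase, 68 mm in diameter, 105 mm tall, upright on the table; origin at the centre of its underside. Leave it.
- succulent: Small plant in a clay pot, 72 mm in diameter, 90 mm tall, upright on the table; origin at the centre of its underside. Leave it.
Not all that is in view belongs to the job. Leave any yellow look-alike of the part that bears round_coaster_center alone.

How it is judged:
By the outcome, as a careful person would: the job done as asked, in the order asked, and still so for the second after the job is handed in, while the arm keeps its last pose, push and grip.
It also fails if it takes over 35 s, if anything falls off the work surface, if the arm or the gripper's body presses on something with over 40 N, if the wrist force passes 120 N, or if a joint passes its speed limit or range.

## Robot

A 6-joint arm with a two-finger parallel gripper is mounted at the origin on the work surface. World frame = base frame: x ahead of the robot, y to its left, z up, the work surface at z = 0. Lengths are in m, angles in degrees, forces in N, time in s.
With the tool pointing down it reaches from about 0.3 to 0.825 m from the base axis. Payload 5.4 kg.
Tool frame: the origin (TCP) lies on the mounting face of the last link; the fingertips stand 190 mm ahead of it and the grasp point (between the pads) lies 171 mm ahead of it; z points along the fingers, y is the line along which they close (so a half turn about z gives the same grasp; the last joint's range is limited). The gripper opens to 92 mm and grips with 3 to 60 N. Pads are 20 mm wide; open, the fingers measure 128 mm over their backs; the gripper's body (75 mm by 189 mm) begins 69 mm behind the grasp point.
Start: joints at [-82.626, 9.076, 91.501, -0, 79.423, -12.038], TCP at [0.191, -0.542, 0.405] pointing down, gripper open.
Joint ranges: [-166.64, 166.64], [-54.1, 131.32], [10.49, 154.53], [-73.88, 253.88], [9.74, 151.15], [-171.62, 171.62]. Speed limits (degrees/s): [147.25, 147.25, 180, 180, 180, 180].

## Interface

Orientations are given as a 3x3 rotation matrix whose columns are the frame's x, y, z axes.
In Python, from cell import manip gives the robot as it stands. The module is installed in compiled form; this text tells all that it offers.
- The arm moves only by the shell command python3 -m jog 'ROWS'. ROWS is JSON, a list of rows, each a list of 7 numbers: the shift along the tool's x, y, z in cm, then the turn, a rotation vector about the tool's x, y, z in degrees, then the opening, from 0 (shut) to 1 (fully open). In form: [[x, y, z, ax, ay, az, gripper], ...]. A call has 1 to 5 rows; each row shifts and turns the commanded pose from where the row before left it, along the tool's axes as they then stand; what a row does not reach is not made up. A row lasts 1/10 s, in which the tool goes at most 50 mm and 8.59 degrees, less where a joint would pass 70% of its speed; a pose out of reach is approached as far as the arm can. A call with a gripper value outside its range is refused whole. The fingers move at their own pace and stop on an object; the grip force is fixed at half the most. Time passes only in rows, so rows that do not move let the fingers close. It gives the time, the measured TCP pose, the force, the opening and the grip force at its end, in the units of the state.
- manip.get_state(): the state, without advancing time (a new reading comes with each control period).
- manip.grab_frame(name): name is "scene" or "top"; returns (picture, depth): 420x560x3 uint8, red, green, blue; 420x560 float32, m along the optical axis (not along the pixel's ray), 0 where there is no reading.
- manip.camera_info(name): a dict with "mtx" (3x3 intrinsics, pixels), "view" (4x4, takes a point from world to camera coordinates). Camera axes: x right, y up, looking along -z (the intrinsics and any distortion apply to the point x, -y, -z); pixel columns grow to the right and rows downward; lengths in m; the calibration is good to about 2 mm. A picture is of the moment at which its call begins. camera_info takes no time and is no camera call.
- manip.finish_job(): hands the job in; it is judged then, once.
Trained networks look in the newest picture that a camera, given by its name, has taken for a name from the list of things; names that differ only in an ending like _2 or _b are one class to them, and where a whole thing is asked for, a point or a joint stands for the part that bears it (a point fixed in the world has none). Each returns a list of dicts, best first, with "conf" (0 to 1); they miss things now and then, are a little off and sometimes report something else, mostly with a low value. They report only what shows in the picture. A call takes as long as a camera call. They do not tell look-alikes from the thing itself.
- manip.boxes_of(camera, label): "centre" ([x, y, z] in m, in world coordinates, good to about 4 mm: the middle of the surface that is visible of it).
The state is a dict: "time": time; "joint_positions": joint angles; "dq": joint speeds; "joint_torque": joint torques, N m; "position": TCP position; "orientation": TCP orientation; "wrist_force": force on the tool from outside, world axes, zero at the start; "torque": the same for the moment, N m; "gripper_width": opening from 0.0 (shut) to 1.0 (fully open); "grasp_force": force on a finger pad.
Only numpy, scipy, OpenCV 4.12 (cv2) and the standard library are available. Lean on these libraries where they do the work, as an engineer would, in place of code of your own. Each camera call takes 0.05 s, during which the arm holds its last target. There are 200 camera calls.

## Working session

There is one attempt and no reset: what is moved stays moved. The work goes in short steps, Python scripts to look and compute and a shell command to move; the robot and the scene stay as the last step left them, time stands still between calls to the robot, and variables do not carry over. Pictures are saved under pics/ and viewed, at most 10 in all, crops included, and the job is handed in when it is done.

```bash
mkdir -p pics; cat > h.py <<'E'
import numpy as np,cv2
from cell import manip
def cloud(name):
    im,d=manip.grab_frame(name);c=manip.camera_info(name);K=np.array(c["mtx"]);V=np.linalg.inv(np.array(c["view"]))
    v,u=np.mgrid[:d.shape[0],:d.shape[1]]
    x=(u-K[0,2])/K[0,0]*d;y=(v-K[1,2])/K[1,1]*d
    P=np.stack([x,-y,-d,np.ones_like(d)],-1)@V.T
    P=P[...,:3];P[d==0]=np.nan
    return im,P
E
python3 - <<'E'
from h import *
for n in ["scene","top"]:
    im,P=cloud(n);cv2.imwrite(f"pics/{n}0.png",im[...,::-1]);np.savez(f"{n}0.npz",im=im,P=P)
    c=manip.camera_info(n);print(n,c.keys(),np.round(np.linalg.inv(np.array(c["view"])),3).tolist())
    for l in ["round_coaster_center","square_coaster_center","hex_coaster_center","rail_mid","lens","glass","candle","vase","succulent","spectacles"]:
        print(l,[(np.round(b["centre"],3).tolist(),round(b["conf"],2)) for b in manip.boxes_of(n,l)][:3])
print(manip.get_state())
E
```

```text
scene dict_keys(['mtx', 'view']) [[0.04, -0.814, 0.579, 1.061], [0.999, 0.029, -0.028, 0.037], [0.006, 0.58, 0.815, 0.901], [0.0, 0.0, 0.0, 1.0]]
round_coaster_center [([0.53, -0.08, 0.068], 0.93), ([0.658, 0.004, 0.075], 0.72)]
square_coaster_center [([0.508, -0.288, 0.063], 0.57), ([0.533, -0.177, 0.024], 0.47)]
hex_coaster_center [([0.522, -0.178, 0.06], 0.63)]
rail_mid [([0.536, -0.178, 0.027], 0.63)]
lens [([0.804, 0.079, 0.326], 0.78), ([0.506, -0.288, 0.066], 0.54)]
glass [([0.534, -0.176, 0.027], 0.64), ([0.493, 0.373, 0.067], 0.57)]
candle [([0.733, -0.109, 0.072], 0.68)]
vase [([0.712, 0.301, 0.057], 0.86), ([0.519, -0.179, 0.059], 0.47)]
succulent [([0.704, -0.271, 0.054], 0.8), ([0.518, -0.183, 0.06], 0.23)]
spectacles [([0.378, 0.295, 0.01], 0.65)]
top dict_keys(['mtx', 'view']) [[-0.014, 0.996, -0.09, 0.441], [-1.0, -0.012, 0.022, 0.049], [0.02, 0.091, 0.996, 1.462], [0.0, 0.0, 0.0, 1.0]]
round_coaster_center [([0.642, 0.004, 0.089], 0.57), ([0.527, -0.077, 0.093], 0.53)]
square_coaster_center [([0.498, -0.286, 0.088], 0.67)]
hex_coaster_center [([0.519, -0.184, 0.082],
[... 469 characters left out ...]
4228967e+01, -1.20388279e+01]), 'dq': array([ 0.01026274,  0.06049946, -0.06539136,  0.00319633, -0.01781362,
       -0.03646946]), 'joint_torque': array([-4.79016544e-04, -3.85588539e+01, -3.22365117e+01,  7.00130034e-02,
        3.07027821e-02, -1.68904830e-05]), 'position': array([ 0.19109816, -0.54229763,  0.40469971]), 'orientation': array([[ 9.43145461e-01,  3.32380259e-01,  4.75604752e-05],
       [ 3.32380259e-01, -9.43145462e-01,  8.57688184e-06],
       [ 4.77072326e-05,  7.71891588e-06, -9.99999999e-01]]), 'wrist_force': array([ 0.65545835,  0.59874612, -0.67153792]), 'torque': array([-0.00300869,  0.00939486,  0.0499514 ]), 'grasp_force': 0.0, 'gripper_width': 0.9999441999288262}
```

View pics/scene0.png

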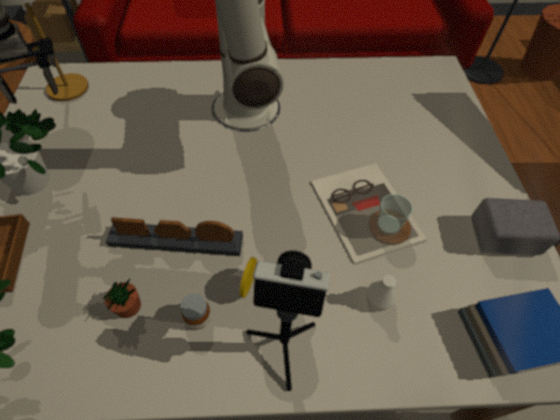

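View pics/top0.png

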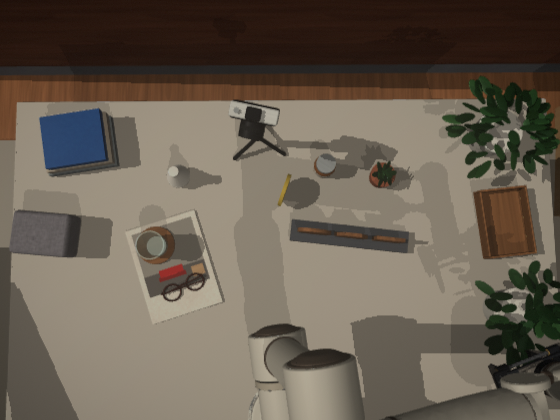

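Scene: the rail runs along rows ~235, with the square coaster at (128,227), the hex at (170,230) and the round one at (214,231). The yellow look-alike is at (249,277) and the camera at (290,290). Top shows the same: round at (313,230), camera at (254,115), yellow at (285,190). Next I fit the geometry.

```bash
cat > fit.py <<'E'
from h import *
def plane(Q,thr=.003,it=500,rng=np.random.default_rng(0)):
    best=None
    for _ in range(it):
        a,b,c=Q[rng.choice(len(Q),3,False)];n=np.cross(b-a,c-a);l=np.linalg.norm(n)
        if l<1e-9: continue
        m=abs((Q-a)@n/l)<thr
        if best is None or m.sum()>best.sum():best=m
    R=Q[best];c=R.mean(0);n=np.linalg.svd(R-c)[2][2]
    return n,c,best
for n in ["scene","top"]:
    z=np.load(n+"0.npz");P=z["P"];im=z["im"]
    ok=np.isfinite(P).all(-1);Q=P[ok];C=im[ok].astype(int)
    tab=(Q[:,2]<.01)&(Q[:,0]>.35)&(Q[:,0]<.8)&(abs(Q[:,1])<.3);print(n,"table z",np.median(Q[tab,2]))
    m=(abs(Q[:,0]-.78)<.12)&(abs(Q[:,1]-.08)<.12)&(Q[:,2]>.24)
    cam=Q[m];print("cam",len(cam),cam.min(0),cam.max(0))
    r=cam
    for k in range(3):
        if len(r)<40:break
        nn,c,b=plane(r);s=r[b];print(" plane n",nn.round(3),"c",c.round(4),b.sum(),"ext",np.ptp((s-c)@np.linalg.svd(s-c)[2].T,axis=0).round(3));r=r[~b]
    for nm,cx,cy in [("round",.53,-.078),("hex",.52,-.181),("sq",.503,-.287)]:
        m=(abs(Q[:,0]-cx)<.04)&(abs(Q[:,1]-cy)<.052)&(Q[:,2]>.035)&(Q[:,2]<.12);s=Q[m]
        d=s[s[:,2]>s[:,2].max()-.035]
        vx,vy,x0,y0=cv2.fitLine(d[:,:2].astype(np.float32),cv2.DIST_HUBER,0,.01,.01).ravel()
        print(nm,len(s),"mn",s.min(0).round(3),"mx",s.max(0).round(3),"med",np.median(s,0).round(4),"dir",np.degrees(np.arctan2(vx,vy)).round(2))
    m=(Q[:,2]>.018)&(Q[:,2]<.03)&(abs(Q[:,0]-.515)<.06)&(abs(Q[:,1]+.178)<.19)
    s=Q[m];print("rail",len(s),cv2.minAreaRect((s[:,:2]*1000).astype(np.float32)),np.median(s[:,2]))
E
python3 fit.py
```

```text
scene table z -0.0007428628138079763
cam 3873 [0.73137618 0.02383379 0.24004472] [0.83626705 0.14287832 0.35530218]
 plane n [ 0.912 -0.203  0.356] c [0.8145 0.079  0.3175] 2174 ext [0.114 0.071 0.007]
 plane n [-0.41   0.09   0.907] c [0.7795 0.0844 0.3358] 952 ext [0.115 0.076 0.006]
 plane n [-0.22   0.13   0.967] c [0.7853 0.0893 0.3489] 368 ext [0.063 0.03  0.006]
round 597 mn [ 0.52  -0.123  0.035] mx [ 0.541 -0.028  0.106] med [ 0.5338 -0.0743  0.0718] dir 6.53
hex 475 mn [ 0.507 -0.229  0.035] mx [ 0.529 -0.134  0.093] med [ 0.521  -0.1778  0.0653] dir 4.89
sq 471 mn [ 0.494 -0.327  0.035] mx [ 0.516 -0.245  0.089] med [ 0.5078 -0.2838  0.0692] dir 6.41
rail 1765 ((517.00927734375, -181.52639770507812), (343.1064453125, 66.42179870605469), 83.11158752441406) 0.023665771341484287
top table z 0.001108999379480391
cam 1360 [0.73033886 0.0210863  0.28412569] [0.83384053 0.14050509 0.35730439]
 plane n [-0.404  0.098  0.91 ] c [0.7767 0.0825 0.336 ] 575 ext [0.115 0.079 0.006]
 plane n [-0.431  0.114  0.895] c [0.7726 0.0824 0.328 ] 286 ext [0.117 0.089 0.006]
 plane n [-0.218  0.163  0.962] c [0.7828 0.0891 0.3489] 192 ext [0.072 0.029 0.006]
round 173 mn [ 0.502 -0.124  0.035] mx [ 0.552 -0.033  0.11 ] med [ 0.5275 -0.0777  0.0932] dir 7.17
hex 154 mn [ 0.506 -0.23   0.038] mx [ 0.524 -0.136  0.099] med [ 0.5154 -0.1812  0.0819] dir 6.61
sq 158 mn [ 0.493 -0.33   0.035] mx [ 0.523 -0.242  0.094] med [ 0.5028 -0.2854  0.0853] dir 7.11
rail 1804 ((515.9085083007812, -184.42311096191406), (342.9720764160156, 62.47481155395508), 83.12498474121094) 0.0255295927587722
```

```bash
python3 - <<'E'
import cv2
s=cv2.imread("pics/scene0.png")[240:330,220:350];t=cv2.imread("pics/top0.png")[85:175,210:300]
s=cv2.resize(s,(520,360),interpolation=2);t=cv2.resize(t,(280,280),interpolation=2)
t=cv2.copyMakeBorder(t,0,80,0,0,cv2.BORDER_CONSTANT)
cv2.imwrite("pics/cam.png",cv2.convertScaleAbs(cv2.hconcat([s,t]),alpha=1.8))
E
```

```text
(no output)
```

View pics/cam.png

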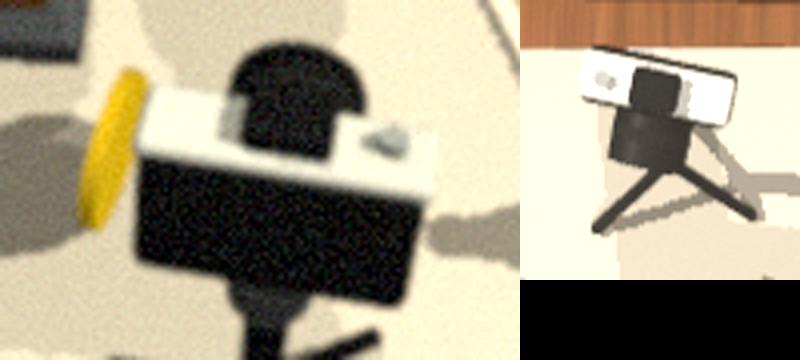

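The crop shows the white top, black back, a viewfinder hump and the barrel. I'll fit a box-plus-cylinder model to get the lens pose.

```bash
cat > lens.py <<'E'
from h import *
from scipy.optimize import least_squares
from scipy.spatial.transform import Rotation as R
def box(p,h):
    q=abs(p)-h;return np.linalg.norm(np.maximum(q,0),axis=1)+np.minimum(q.max(1),0)
def cyl(p,r,h):
    q=np.stack([np.hypot(p[:,1],p[:,2])-r,abs(p[:,0])-h],1)
    return np.linalg.norm(np.maximum(q,0),axis=1)+np.minimum(q.max(1),0)
def rot(y,p):  # columns x,y,z ; pitch>0: looks down (its -x down)
    return (R.from_euler('z',y,degrees=True)*R.from_euler('y',-p,degrees=True)).as_matrix()
def sdf(t,Q,off):
    M=rot(t[3],t[4]);L=(Q-t[:3])@M  # origin: lens front centre
    b=box(L-[.061,off[0],off[1]],np.array([.021,.056,.0375]))
    return np.minimum(b,cyl(L-[.02,0,0],.030,.02)),L
def load(n):
    P=np.load(n+"0.npz")["P"];Q=P[np.isfinite(P).all(-1)]
    return Q[(abs(Q[:,0]-.78)<.12)&(abs(Q[:,1]-.08)<.12)&(Q[:,2]>.255)]
S=[load("scene"),load("top")]
for nm,Q in [("scene",S[0]),("top",S[1]),("both",np.vstack([S[0],S[1],S[1]]))]:
  for free in (0,1):
    f=lambda t:sdf(t,Q,t[5:7] if free else (0,0))[0]
    t=least_squares(f,[.73,.1,.29,-12,21]+[0,0]*free,x_scale=[.01]*3+[3]*2+[.01]*2*free,loss='cauchy',f_scale=.0015)
    r=f(t.x);print(nm,free,t.x.round(4),"cost",t.cost,"med|r|",np.median(abs(r)).round(5),"frac<3mm",(abs(r)<.003).mean().round(3))
E
python3 lens.py
```

```text
scene 0 [  0.7409   0.0949   0.2855 -12.7015  17.7709] cost 0.0031014443763305696 med|r| 0.00083 frac<3mm 0.865
scene 1 [ 7.40700e-01  9.50000e-02  2.86000e-01 -1.27753e+01  2.03601e+01
 -1.00000e-04  5.50000e-03] cost 0.004128655656532978 med|r| 0.00104 frac<3mm 0.779
top 0 [  0.7398   0.0922   0.2884 -12.914   16.1551] cost 0.001917089756215667 med|r| 0.00173 frac<3mm 0.712
top 1 [ 7.40200e-01  9.20000e-02  2.87600e-01 -1.25779e+01  1.94050e+01
 -2.00000e-04 -2.80000e-03] cost 0.0018944003157296944 med|r| 0.00168 frac<3mm 0.712
both 0 [  0.7403   0.0933   0.2864 -12.768   17.3895] cost 0.007419285944683598 med|r| 0.00126 frac<3mm 0.785
both 1 [ 7.40000e-01  9.29000e-02  2.87000e-01 -1.27987e+01  1.92558e+01
  1.00000e-03 -3.20000e-03] cost 0.007012284872651834 med|r| 0.00109 frac<3mm 0.805
```

```bash
cat > lens2.py <<'E'
from lens import *
def pl(s):
    for _ in range(4):
        c=s.mean(0);n=np.linalg.svd(s-c)[2][2];s=s[abs((s-c)@n)<.004]
    return n*np.sign(n[np.argmax(abs(n))]),c,len(s),np.std((s-c)@n)
print()
for k,Q in enumerate(S):
    for p in (17.4,19,20.5):
        t=[.7403,.0935,.2865,-12.77,p];L=sdf(t,Q,(0,0))[1]
        s=Q[(abs(L[:,0]-.082)<.008)&(abs(L[:,1])<.05)&(abs(L[:,2])<.029)]
        if k==0 and len(s)>50:
            n,c,N,sd=pl(s);print(p,"back",N,"pitch",np.degrees(np.arcsin(n[2])).round(2),"yaw",np.degrees(np.arctan2(n[1],n[0])).round(2),sd.round(5),c.round(4))
        u=Q[(abs(L[:,2]-.0375)<.007)&(abs(L[:,0]-.061)<.017)&(abs(L[:,1])>.025)&(abs(L[:,1])<.053)]
        n,c,N,sd=pl(u);print(p,"top",N,"pitch",np.degrees(np.arctan2(-n[0]*np.cos(np.radians(12.8))+n[1]*np.sin(np.radians(12.8)),n[2])).round(2),sd.round(5),c.round(4), "n",n.round(3))
        b=Q[(L[:,0]>.004)&(L[:,0]<.034)&(L[:,2]>0)];M=rot(t[3],p)
        lb=(b-t[:3])@M
        g=least_squares(lambda a:np.hypot(lb[:,1]-a[0]-a[2]*lb[:,0],lb[:,2]-a[1]-a[3]*lb[:,0])-.03,[0,0,0,0],loss='cauchy',f_scale=.0015)
        print("   barrel",len(b),"offset@front",(g.x[:2]*1000).round(1),"tilt deg y,z",np.degrees(g.x[2:]).round(1),"front x min",np.percentile(lb[:,0],2).round(4))
E
python3 lens2.py | sed 1,6d
```

```text
both 0 [  0.7403   0.0933   0.2864 -12.768   17.3895] cost 0.007419285944683598 med|r| 0.00126 frac<3mm 0.785
both 1 [ 7.40000e-01  9.29000e-02  2.87000e-01 -1.27987e+01  1.92558e+01
  1.00000e-03 -3.20000e-03] cost 0.007012284872651834 med|r| 0.00109 frac<3mm 0.805

17.4 back 1619 pitch 18.83 yaw -12.77 0.00076 [0.8163 0.0767 0.3127]
17.4 top 557 pitch 17.25 0.00109 [0.7888 0.0812 0.3401] n [-0.29   0.063  0.955]
   barrel 329 offset@front [ 1.5 -0.7] tilt deg y,z [0.  3.9] front x min 0.0045
19 back 1700 pitch 19.38 yaw -12.79 0.00087 [0.8154 0.0769 0.3151]
19 top 512 pitch 18.47 0.00097 [0.7874 0.0812 0.3398] n [-0.31   0.066  0.948]
   barrel 339 offset@front [ 1.6 -0.7] tilt deg y,z [-0.1  2. ] front x min 0.0045
20.5 back 1729 pitch 20.01 yaw -12.77 0.001 [0.8145 0.0772 0.3175]
20.5 top 483 pitch 19.18 0.00088 [0.7866 0.0811 0.3397] n [-0.321  0.068  0.945]
   barrel 349 offset@front [ 1.6 -0.7] tilt deg y,z [-0.   0.5] front x min 0.0044
17.4 top 317 pitch 19.28 0.00191 [0.786  0.0812 0.3407] n [-0.322  0.073  0.944]
   barrel 323 offset@front [-1.1  1. ] tilt deg y,z [-0.8  2.1] front x min 0.0048
19 top 315 pitch 20.23 0.00191 [0.7852 0.0813 0.3405] n [-0.338  0.075  0.938]
   barrel 325 offset@front [-1.1  0.9] tilt deg y,z [-0.8  0.7] front x min 0.0047
20.5 top 305 pitch 21.25 0.00185 [0.7845 0.0815 0.3403] n [-0.354  0.078  0.932]
   barrel 326 offset@front [-1.3  0.7] tilt deg y,z [-0.4 -0.1] front x min 0.0044
```

```bash
cat > plan.py <<'E'
# prints identical rows (constant twist) from the present pose to a target TCP pose
from h import *
from scipy.linalg import logm
from scipy.spatial.transform import Rotation as R
def rows(p,M,n):
    s=manip.get_state();T=np.eye(4);T[:3,:3]=s["orientation"];T[:3,3]=s["position"]
    G=np.eye(4);G[:3,:3]=M;G[:3,3]=p
    X=np.real(logm(np.linalg.inv(T)@G));w=np.degrees([X[2,1],X[0,2],X[1,0]])
    print("x%d"%n,(X[:3,3]*100/n).round(2),(w/n).round(2),"t",s["time"],"err mm",((np.array(p)-s["position"])*1e3).round(1),"j",s["joint_positions"].round(1),"F",s["wrist_force"].round(1),"grip",s["gripper_width"],s["grasp_force"])
a=np.radians(-6.9);y=np.array([np.cos(a),np.sin(a),0]);z=np.array([0,0,-1.])
MG=np.stack([np.cross(y,z),y,z],1);PG=np.array([.5285,-.0775,.256])
def final(yaw=-12.8,p=20.2,lens=(.7403,.0935,.2865),grip_to_c=.030):
    C=(R.from_euler('z',yaw,degrees=True)*R.from_euler('y',-p,degrees=True)).as_matrix()
    c=np.array(lens)-.2*C[:,0];M=np.stack([C[:,1],C[:,0],-C[:,2]],1)
    return c-M[:,2]*(.171+grip_to_c),M,c
E
python3 -c "
from plan import *
rows(PG+[0,0,.144],MG,15);print(final())"
```

```text
x15 [ 4.03 -0.19  0.03] [ 0.   -0.   -4.25] t 1.1 err mm [337.4 464.8  -4.7] j [-82.6   9.1  91.5   0.   79.4 -12. ] F [ 0.7  0.6 -0.7] grip 0.9999441999288262 0.0
(array([0.48958565, 0.1504609 , 0.40607746]), array([[ 2.21548498e-01,  9.15170865e-01,  3.36717316e-01],
       [ 9.75149354e-01, -2.07921719e-01, -7.65002972e-02],
       [ 6.93889390e-18,  3.45298199e-01, -9.38493023e-01]]), array([0.55726583, 0.13508434, 0.21744036]))
```

```bash
python3 -m jog '[[4.03,-0.19,0.03,0,0,-4.25,1],[4.03,-0.19,0.03,0,0,-4.25,1],[4.03,-0.19,0.03,0,0,-4.25,1],[4.03,-0.19,0.03,0,0,-4.25,1],[4.03,-0.19,0.03,0,0,-4.25,1]]' && python3 -m jog '[[4.03,-0.19,0.03,0,0,-4.25,1],[4.03,-0.19,0.03,0,0,-4.25,1],[4.03,-0.19,0.03,0,0,-4.25,1],[4.03,-0.19,0.03,0,0,-4.25,1],[4.03,-0.19,0.03,0,0,-4.25,1]]' && python3 -m jog '[[4.03,-0.19,0.03,0,0,-4.25,1],[4.03,-0.19,0.03,0,0,-4.25,1],[4.03,-0.19,0.03,0,0,-4.25,1],[4.03,-0.19,0.03,0,0,-4.25,1],[0,0,0,0,0,0,1]]'; python3 -c "
from plan import *
rows(PG+[0,0,.06],MG,3)"
```

```text
time: 1.6
position: [0.365, -0.4392, 0.4033]
orientation: [[0.757, 0.654, 0.0], [0.654, -0.757, -0.0], [0.0, 0.0, -1.0]]
wrist_force: [-1.1, -1.4, 0.2]
gripper_width: 0.998
grasp_force: 0.0
time: 2.1
position: [0.4885, -0.281, 0.4018]
orientation: [[0.468, 0.884, 0.0], [0.884, -0.468, -0.0], [-0.0, 0.0, -1.0]]
wrist_force: [1.6, -0.6, 0.5]
gripper_width: 1.001
grasp_force: 0.0
time: 2.6
position: [0.5406, -0.1264, 0.4005]
orientation: [[0.186, 0.983, 0.0], [0.983, -0.186, 0.002], [0.002, -0.0, -1.0]]
wrist_force: [-0.2, -0.2, 0.1]
gripper_width: 0.998
grasp_force: 0.0
x3 [ 1.55 -0.65  2.82] [-0.   -0.03 -1.27] t 2.6 err mm [-12.1  48.9 -84.5] j [-25.6   6.3  95.    0.1  78.7 -14.9] F [-0.2 -0.2  0.1] grip 0.9982571953943528 0.0
```

```bash
python3 -m jog '[[1.55,-0.65,2.82,0,0,-1.27,1],[1.55,-0.65,2.82,0,0,-1.27,1],[1.55,-0.65,2.82,0,0,-1.27,1],[0,0,0,0,0,0,1],[0,0,0,0,0,0,1]]'; python3 -c "
from plan import *
rows(PG,MG,3)
im,P=cloud('scene');cv2.imwrite('pics/a.png',cv2.convertScaleAbs(cv2.resize(im[130:290,80:300,::-1],(770,560),interpolation=2),alpha=1.6))"
```

```text
time: 3.1
position: [0.5289, -0.0819, 0.3164]
orientation: [[0.127, 0.992, -0.0], [0.992, -0.127, -0.001], [-0.001, -0.0, -1.0]]
wrist_force: [-0.2, 0.1, 0.3]
gripper_width: 1.001
grasp_force: 0.0
x3 [ 0.14 -0.03  2.01] [-0.    0.01 -0.14] t 3.1 err mm [ -0.4   4.4 -60.4] j [-21.7   8.1 103.   -0.   68.9 -14.4] F [-0.2  0.1  0.3] grip 1.0010341180374218 0.0
```

View pics/a.png

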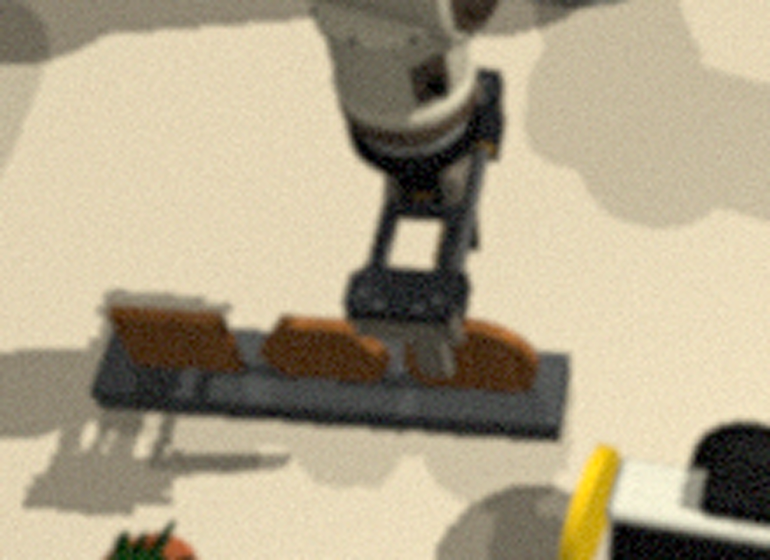

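The picture shows the gripper over the round coaster. The near fingertip is at crop (438,370) and the disc spans 405–540, so the finger looks left of centre. I'll check that against depth before descending.

```bash
python3 -c "
from plan import *
for n in ['scene','top']:
    im,P=cloud(n);q=P[np.isfinite(P).all(-1)]
    d=q[(abs(q[:,0]-.53)<.09)&(abs(q[:,1]+.08)<.07)&(q[:,2]>.117)&(q[:,2]<.175)]
    for s in (d[d[:,0]>.54],d[d[:,0]<.52]): print(n,len(s),s.min(0) if len(s) else '',s.max(0) if len(s) else '',np.median(s,0))
    c=q[(abs(q[:,0]-.53)<.02)&(abs(q[:,1]+.08)<.07)&(q[:,2]>.04)&(q[:,2]<.108)]
    print(np.percentile(c,[1,50,99],axis=0).round(4))
"
```

```text
scene 93 [ 0.5794059  -0.09799815  0.12678625] [ 0.59477712 -0.07636696  0.17493329] [ 0.59100524 -0.08551573  0.15276409]
scene 20 [ 0.47489138 -0.07595763  0.12541031] [ 0.48892695 -0.06383932  0.15544816] [ 0.4859082  -0.06536655  0.13880822]
[[ 0.5192 -0.1487  0.0413]
 [ 0.5349 -0.0641  0.0684]
 [ 0.5409 -0.0296  0.102 ]]
top 0   [nan nan nan]
top 0   [nan nan nan]
[[ 0.5251 -0.068   0.0503]
 [ 0.5252 -0.0663  0.0715]
 [ 0.5253 -0.0646  0.0926]]
  return _methods._mean(a, axis=axis, dtype=dtype,
  ret = um.true_divide(
```

Depth agrees with the kinematics (finger centre y −0.087), so it was parallax. Descending.

```bash
python3 -m jog '[[0.14,-0.03,2,0,0,-0.14,1],[0.14,-0.03,2,0,0,-0.14,1],[0.14,-0.03,2,0,0,-0.14,1],[0,0,0,0,0,0,1],[0,0,0,0,0,0,1]]'>/dev/null;python3 -m jog '[[0,0,0,0,0,0,0],[0,0,0,0,0,0,0],[0,0,0,0,0,0,0],[0,0,0,0,0,0,0],[0,0,0,0,0,0,0]]'; python3 -c "
from plan import *
rows(PG,MG,1)"
```

```text
time: 4.25
position: [0.5284, -0.0769, 0.2561]
orientation: [[0.119, 0.993, 0.0], [0.993, -0.119, -0.0], [-0.0, 0.0, -1.0]]
wrist_force: [-0.9, 0.4, -0.4]
gripper_width: 0.589
grasp_force: 0.0
x1 [-0.06  0.01  0.01] [0.02 0.   0.04] t 4.25 err mm [ 0.1 -0.6 -0.1] j [-21.3  12.7 105.4  -0.   61.9 -14.4] F [-0.9  0.4 -0.4] grip 0.5894449928081487 0.0
```

```bash
python3 -m jog '[[0,0,0,0,0,0,0],[0,0,0,0,0,0,0],[0,0,0,0,0,0,0],[0,0,0,0,0,0,0],[0,0,0,0,0,0,0]]';python3 -m jog '[[0,0,0,0,0,0,0],[0,0,0,0,0,0,0],[0,0,0,0,0,0,0],[0,0,0,0,0,0,0],[0,0,0,0,0,0,0]]'
```

```text
time: 4.75
position: [0.5284, -0.0769, 0.2559]
orientation: [[0.119, 0.993, 0.0], [0.993, -0.119, -0.0], [0.0, 0.0, -1.0]]
wrist_force: [1.1, 0.4, -0.9]
gripper_width: 0.153
grasp_force: 0.0
time: 5.25
position: [0.5284, -0.0769, 0.2559]
orientation: [[0.119, 0.993, -0.0], [0.993, -0.119, 0.0], [0.0, -0.0, -1.0]]
wrist_force: [-0.2, 0.6, -0.6]
gripper_width: 0.104
grasp_force: 30.0
```

```bash
python3 -m jog '[[0,0,-1,0,0,0,0],[0,0,-1.5,0,0,0,0],[0,0,-2,0,0,0,0],[0,0,-2.5,0,0,0,0],[0,0,-2.5,0,0,0,0]]';python3 -m jog '[[0,0,-2.5,0,0,0,0],[0,0,-1.5,0,0,0,0],[0,0,-1,0,0,0,0],[0,0,0,0,0,0,0],[0,0,0,0,0,0,0]]';python3 -c "
from plan import *
p,M,c=final();rows(p,M,10)
im,P=cloud('scene');np.savez('scene1.npz',im=im,P=P);cv2.imwrite('pics/b.png',cv2.convertScaleAbs(cv2.resize(im[130:290,80:300,::-1],(770,560),interpolation=2),alpha=1.6))
q=P[np.isfinite(P).all(-1)];d=q[(abs(q[:,0]-.533)<.025)&(abs(q[:,1]+.075)<.07)&(q[:,2]>.12)&(q[:,2]<.205)]
print(np.percentile(d,[0,2,50,98,100],axis=0).round(4))"
```

```text
time: 5.75
position: [0.5282, -0.0768, 0.3524]
orientation: [[0.119, 0.993, 0.0], [0.993, -0.119, -0.0], [-0.0, 0.0, -1.0]]
wrist_force: [0.9, -0.9, 0.2]
gripper_width: 0.104
grasp_force: 30.0
time: 6.25
position: [0.5282, -0.0768, 0.3999]
orientation: [[0.119, 0.993, -0.001], [0.993, -0.119, 0.001], [0.0, -0.002, -1.0]]
wrist_force: [-0.5, 0.1, -0.6]
gripper_width: 0.109
grasp_force: 30.0
x10 [ 2.17 -0.75 -0.2 ] [-2.03 -0.11  0.59] t 6.25 err mm [-38.6 227.3   6.1] j [-21.3   3.2  98.4  -0.   78.5 -14.4] F [-0.5  0.1 -0.6] grip 0.10926673233919107 29.999849796295166
[[ 0.5276 -0.1189  0.1495]
 [ 0.5293 -0.1136  0.1522]
 [ 0.5353 -0.0648  0.1762]
 [ 0.5401 -0.031   0.2029]
 [ 0.5407 -0.0284  0.2038]]
```

View pics/b.png

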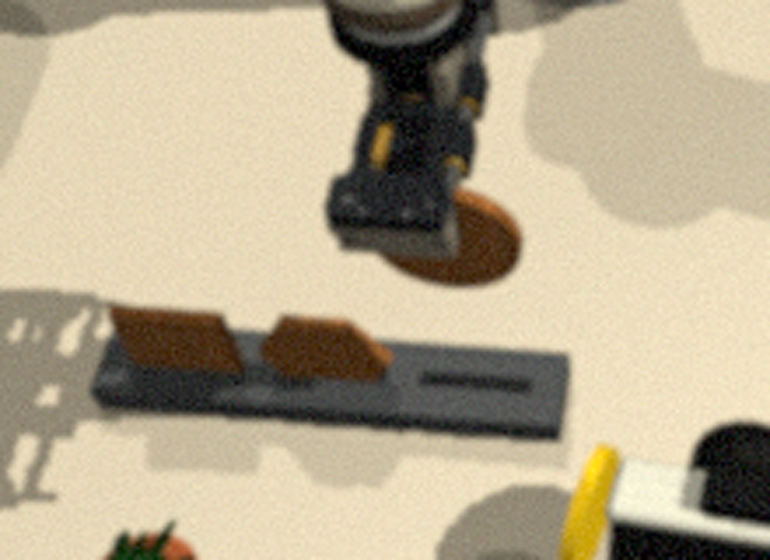

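Lifted cleanly: the disc hangs at crop (455,240), its pocket at (475,380) is empty, and the others are undisturbed. Moving to the lens pose.

```bash
python3 -m jog '[[2.17,-0.75,-0.2,-2.03,-0.11,0.59,0],[2.17,-0.75,-0.2,-2.03,-0.11,0.59,0],[2.17,-0.75,-0.2,-2.03,-0.11,0.59,0],[2.17,-0.75,-0.2,-2.03,-0.11,0.59,0],[2.17,-0.75,-0.2,-2.03,-0.11,0.59,0]]'>/dev/null;python3 -m jog '[[2.17,-0.75,-0.2,-2.03,-0.11,0.59,0],[2.17,-0.75,-0.2,-2.03,-0.11,0.59,0],[2.17,-0.75,-0.2,-2.03,-0.11,0.59,0],[2.17,-0.75,-0.2,-2.03,-0.11,0.59,0],[2.17,-0.75,-0.2,-2.03,-0.11,0.59,0]]'>/dev/null;python3 -m jog '[[0,0,0,0,0,0,0],[0,0,0,0,0,0,0],[0,0,0,0,0,0,0],[0,0,0,0,0,0,0],[0,0,0,0,0,0,0]]'; cat > check.py <<'E'
from plan import *
p,M,c=final();rows(p,M,1)
for n in ['scene','top']:
    im,P=cloud(n);np.savez(n+'2.npz',im=im,P=P);cv2.imwrite('pics/%s_%d.png'%(n,int(manip.get_state()["time"]*100)),im[...,::-1])
    ok=np.isfinite(P).all(-1);q=P[ok];col=im[ok].astype(int)
    L=(q-c)@np.stack([M[:,1],M[:,0],-M[:,2]],1)   # lens axes about the wanted centre
    k=(abs(L[:,0])<.02)&(np.hypot(L[:,1],L[:,2])<.065)&((col[:,0]-col[:,2])>.3*col[:,0])
    l=L[k];print(n,len(l))
    if len(l)>30: print((np.percentile(l,[1,50,99],axis=0)*1e3).round(1))
    if n=='scene':
        f=l[np.hypot(l[:,1],l[:,2])<.043];f=f[abs(f[:,0]-np.median(f[:,0]))<.005]
        A=np.c_[np.ones(len(f)),f[:,1:]];s=np.linalg.lstsq(A,f[:,0],rcond=None)[0];print("face x mm",s[0]*1e3,"tilt y,z deg",np.degrees(s[1:]))
        x=im.astype(float);m=np.zeros(ok.shape,np.uint8);
        e=np.hypot(l[:,1],l[:,2])
        # outline: extreme points per angle, circle fit r=48
        from scipy.optimize import least_squares
        a=np.degrees(np.arctan2(l[:,2],l[:,1]));E=[]
        for b in range(-180,180,8):
            w=(a>=b)&(a<b+8)
            if w.sum()>2 and abs(b+4-90)>65: E.append(l[w][np.argmax(e[w])])
        E=np.array(E);g=least_squares(lambda t:np.hypot(E[:,1]-t[0],E[:,2]-t[1])-.048,[0,0],loss='cauchy',f_scale=.001)
        print("circle centre y,z mm",g.x*1e3,len(E))
E
python3 check.py; ls pics
```

```text
time: 7.8
position: [0.4889, 0.149, 0.4079]
orientation: [[0.223, 0.914, 0.338], [0.975, -0.209, -0.078], [-0.001, 0.347, -0.938]]
wrist_force: [0.2, -0.5, 0.7]
gripper_width: 0.108
grasp_force: 30.0
x1 [ 0.15 -0.03  0.19] [ 0.11  0.08 -0.08] t 7.8 err mm [ 0.7  1.4 -1.8] j [  5.   -6.4 107.8  -7.2  59.4  20.5] F [ 0.2 -0.5  0.7] grip 0.1084481617112706 29.999783635139465
scene 1216
[[ -2.1 -43.9 -41.4]
 [  6.2   0.6   1.6]
 [ 15.9  43.7  46.1]]
face x mm 6.296902937759081 tilt y,z deg [0.08874395 0.1933088 ]
circle centre y,z mm [1.47461765 3.95087794] 29
top 120
[[ -3.  -49.1 -31.2]
 [  6.3 -34.   11.8]
 [ 17.1  29.6  44.8]]
a.png
b.png
cam.png
scene0.png
scene_785.png
top0.png
top_790.png
```

```bash
python3 -m jog '[[0.05,-0.05,0.27,0.1,0.1,-0.1,0],[0,0,0,0,0,0,0],[0,0,0,0,0,0,0],[0,0,0,0,0,0,0],[0,0,0,0,0,0,0]]'>/dev/null; python3 check.py; python3 - <<'E'
import cv2,glob
s=sorted(glob.glob('pics/scene_*'))[-1];t=sorted(glob.glob('pics/top_*'))[-1]
a=cv2.resize(cv2.imread(s)[100:340,90:410],(460,345));b=cv2.resize(cv2.imread(t)[80:320,200:430],(330,345))
cv2.imwrite('pics/f.png',cv2.convertScaleAbs(cv2.hconcat([a,b]),alpha=1.6))
E
```

```text
x1 [ 0.03  0.06 -0.06] [ 0.03 -0.05  0.09] t 8.4 err mm [0.4 0.3 0.8] j [  5.1  -6.2 107.9  -7.1  59.1  20.4] F [ 0.  -1.  -0.8] grip 0.10678667482781237 29.999943673610687
scene 1217
[[ -2.9 -41.8 -43.2]
 [  5.1   2.6  -0.3]
 [ 17.8  46.1  44.1]]
face x mm 5.216144674067841 tilt y,z deg [0.02442375 0.08988678]
circle centre y,z mm [1.79843504 2.12006088] 29
top 116
[[ -4.2 -48.2 -34.2]
 [  5.5 -32.4  10.5]
 [ 18.6  30.3  39.6]]
```

View pics/f.png

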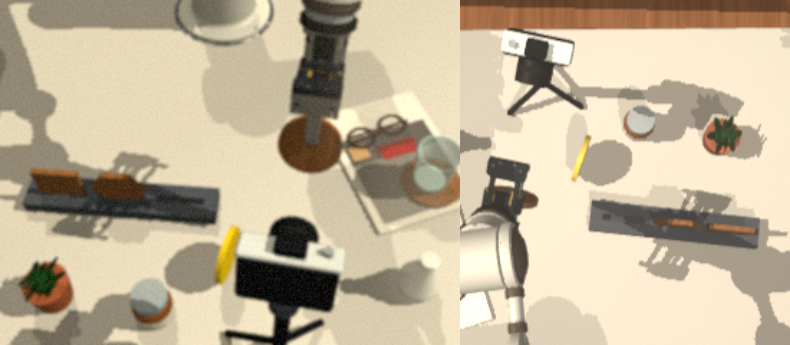

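The final picture shows the disc at (310,143), face to the camera at (290,260), held only by the gripper. Everything else is in place, so I'm handing in.

```bash
python3 -c "
from cell import manip
print(manip.finish_job())"
```

```text
the job is handed in; nothing more can be done
None
```

The round coaster is out of the rail and held steady in the gripper, square to the lens and about 20 cm in front of it (measured to within a few mm and about 1°), with nothing else disturbed, and the job is handed in; no verdict was returned.

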